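Hang the roller guard back on the tubing pump and jog the pump

TASK

The yellow guard of the tubing pump was taken off for cleaning and lies on the bench: hang it back by bringing both keyholes over the two studs of the sloping face together (their bar is clamped up to 9 mm off to either side, so feel for them), then sliding it down the slope until it hangs fully home on both studs and presses the guard switch; do not force it. Only then tip the pump's spring-centred jog lever over to the right as you face the pump, hold it over for about a second and let it spring back to the middle. Leave the beaker, measuring cylinder and jar where they stand.

Things in the scene. Friction and masses are not known exactly. Their poses are not given: they have to be found in the camera images.
- pump: Bench tubing pump, fixed: white wedge housing with blue side cheeks, 257 deep x 282 wide x 181 mm high. Origin: centre of its underside on the bench; x points from its front to its back, y to its left, z up. Recessed roller head in its sloping face; the cheeks rise 3 mm above the face at its sides; behind the face a flat deck at z 178 mm.
- face_front (a point): Middle of the face's lower front edge (pump frame x -125, y 0, z 75 mm). From here the flat face slopes up towards the back at 26 degrees to the horizontal: up-slope direction (cos 26, 0, sin 26), face normal (-sin 26, 0, cos 26) in the pump frame; 235 mm long. On it, besides studs and lever, only a switch block 13 mm high just below the guard's place.
- stud_place (a point): Fixed point of the pump: middle of the two stud feet when their bar is centred (pump frame x 32.3, y +30, z 151.7 mm), 175 mm up the slope. The studs stand square to the face, 120 mm apart, on one flush bar that is clamped up to 9 mm left or right of here; how far is not reported. Shaft 6.8 mm thick to 8.5 mm above the face, then a head 14 mm in diameter up to 14.2 mm.
- guard: Loose guard, 110 (x) x 150 (y) mm, a flat yellow frame 5 mm thick with clear window, about 0.32 kg. Origin: centre of its underside; x points to its upper edge (with the keyholes), y to its left, z out of its front. Starts flat on the bench, front up. To hang: flat on the face, x up the slope, keyhole mouths over the stud heads, then 15 mm down the slope; the slots catch under the heads.
- guard_handle (a point): Middle of the bar of the guard's black D-handle, in guard frame x 0, y 0, z 36 mm. The bar runs along the guard's y, 90 mm long, 12 wide (x), 20 high; 66 mm clear between its posts and 21 mm clear between bar and plate.
- keyhole_left (a point): Point in the guard's underside (guard frame x 40, y +60, z 0 mm) near the end of the left keyhole's slot: the left stud's foot comes here when the guard hangs fully home. The slot, 10 mm wide with a tapered entry, runs from here 15 mm towards the guard's -x into the round mouth, 18 mm in diameter, centred there (x 25 mm).
- keyhole_right (a point): The same for the right keyhole (guard frame x 40, y -60, z 0 mm).
- guard_switch (a joint): Brass plunger of the guard switch, on the face below the guard's lower edge, pointing up the slope: 0 = out, grows as the guard's lower edge pushes it in (m), about 0.005 with the guard fully home, 0.0075 at its stop; light spring, under 0.7 N.
- jog_lever (a joint): Jog lever, a black ball knob on a stick at the right of the face: 0 = middle, positive = tipped to the right (pump -y), stops at +0.45 and -0.45 rad; a spring of 0.6 N m/rad brings it back to 0.
- jog_knob (a point): Centre of the lever's ball knob, 26 mm in diameter, 62 mm from the pivot. The pivot lies on the face 95 mm up the slope from the front edge, at y -95 mm; the lever tilts about the up-slope line and in the middle stands square to the face. The hung guard's edge is 40 to 60 mm to its left.
- beaker: Glass beaker, 71 x 79 x 88 mm, right of the pump; leave alone. Origin: centre of its foot.
- measuring_cylinder: Slim measuring cylinder, 46 x 49 x 180 mm, right of the pump; leave alone. Origin: centre of its foot.
- green_lid_jar: Sample jar with green lid, 55 x 55 x 76 mm, left behind the guard; leave alone. Origin: centre of its foot.

How it is judged:
By the outcome, as a careful person would: the job done as asked, in the order asked, and still so for the second after the job is handed in, with the robot touching nothing.
It also fails if it takes over 72 s, if anything falls off the work surface, if the arm or the gripper's body presses on something with over 40 N, if the wrist force passes 120 N, or if a joint passes its speed limit or range.

ROBOT

A 6-joint arm with a two-finger parallel gripper is mounted at the origin on a cart in front of the work surface, level with it; the furniture and walls round the work are solid. World frame = base frame: x ahead of the robot, y to its left, z up, the work surface at z = 0. Lengths are in m, angles in rad, forces in N, time in s.
With the tool pointing down it reaches from about 0.3 to 0.775 m from the base axis. Payload 14.6 kg.
Tool frame: the origin (TCP) lies at the very end of the fingers, on their centre line; the grasp point (between the pads) lies 19 mm behind it; z points along the fingers, y is the line along which they close (so a half turn about z gives the same grasp; the last joint's range is limited). The gripper opens to 94 mm and grips with 3 to 60 N. Pads are 16 mm wide; open, the fingers measure 119 mm over their backs; the gripper's body (75 mm by 177 mm) begins 78 mm behind the grasp point.
Start: joints at [-1.249, 0.3, 1.521, -0, 1.321, -0.067], TCP at [0.208, -0.509, 0.205] pointing down, gripper open.
Joint ranges: [-3.03, 3.03], [-0.79, 2.21], [0.23, 2.52], [-1.04, 4.18], [0, 3.07], [-2.55, 2.55]. Speed limits (rad/s): [2.22, 2.22, 2.57, 3.14, 3.14, 3.14].

INTERFACE

Orientations are given as [roll, pitch, yaw] about the fixed x, y, z axes, in that order (R = Rz(yaw) Ry(pitch) Rx(roll)).
In Python, from station import ctrl, cams gives the robot as it stands. The module is installed in compiled form; this text tells all that it offers.
- The arm moves only by the tool arm_command, never from a script. Its argument "plan" is a list that holds one entry, the list of rows, each a list of 7 numbers: the shift along the tool's x, y, z in mm, then the turn, a rotation vector about the tool's x, y, z in rad, then the closure, from -1 (fully open) to 1 (shut). A call has 1 to 12 rows; each row is the pose to reach, as a shift and turn from the pose commanded when the call began, along the tool's axes at that moment; what a row does not reach only later rows make up. A row lasts 1/10 s, in which the tool goes at most 50 mm and 8.59 degrees, less where a joint would pass 70% of its speed; a pose out of reach is approached as far as the arm can. A call with a gripper value outside its range is refused whole. The fingers move at their own pace and stop on an object; "squeeze" is the grip in N (left out, the last holds). Time passes only in rows, so rows that repeat a pose let the fingers close. It gives the time, the measured TCP pose, the force, the opening and the grip force at its end, in the units of the state.
- ctrl.get_obs(): the state, without advancing time (a new reading comes with each control period).
- cams.camera(name): name is "scene" or "top" or "wrist"; returns (picture, depth): 480x640x3 uint8, blue, green, red; 480x640 float32, m along the optical axis (not along the pixel's ray), 0 where there is no reading.
- cams.camera_info(name): a dict with "fx", "fy", "cx", "cy" (pixels), "dist_coeffs" ([k1, k2, p1, p2, k3] as OpenCV has them; the pictures are not rectified), "world_to_cam" (4x4, takes a point from world to camera coordinates). Camera axes: x right, y down, z forward; pixel columns grow to the right and rows downward; lengths in m; the calibration is good to about 2 mm. A picture is of the moment at which its call begins: read the wrist's pose just before it. camera_info takes no time and is no camera call; for the wrist camera it gives the pose at the moment of the call.
- ctrl.hand_in(): hands the job in; it is judged then, once.
The state is a dict: "time_s": time; "qpos": joint angles; "joint_vel": joint speeds; "tau": joint torques, N m; "ee_pos": TCP position; "eef_rot": TCP orientation; "force": force on the tool from outside, world axes, zero at the start; "moment": the same for the moment, N m; "grip_width": finger opening in m; "grip_force": force on a finger pad.
Only numpy, scipy, OpenCV 4.12 (cv2) and the standard library are available. Lean on these libraries where they do the work, as an engineer would, in place of code of your own. Each camera call takes 0.05 s, during which the arm holds its last target. There are 200 camera calls.

## Working session

There is one attempt and no reset: what is moved stays moved. The work goes in short steps, Python scripts to look and compute and a tool call to move; the robot and the scene stay as the last step left them, time stands still between calls to the robot, and variables do not carry over. Pictures are saved under pics/ and viewed, at most 14 in all, crops included, and the job is handed in when it is done.

Besides the shell and the picture viewer there is one more tool, called as name(argument=value, ...) on one line, values as JSON. arm_command: Moves the arm, as the interface text tells. Its arguments: {"type":"object","properties":{"plan":{"type":"array"},"squeeze":{"type":"number"}},"required":["plan"]}

```bash
mkdir -p pics
cat > h.py <<'E'
import numpy as np, cv2
from scipy.spatial.transform import Rotation as R
from station import ctrl, cams
def shot(n):
    inf=cams.camera_info(n); im,d=cams.camera(n); return im,d,inf
def rays(inf,uv):
    K=np.array([[inf['fx'],0,inf['cx']],[0,inf['fy'],inf['cy']],[0,0,1]])
    p=cv2.undistortPoints(np.array(uv,float).reshape(-1,1,2),K,np.array(inf['dist_coeffs'],float))[:,0]
    T=np.array(inf['world_to_cam']); Rc=T[:3,:3]; c=-Rc.T@T[:3,3]
    d=np.c_[p,np.ones(len(p))]@Rc
    return c,d
def onplane(inf,uv,p0,n):
    c,d=rays(inf,uv); n=np.array(n,float)
    return c+d*(((np.array(p0)-c)@n)/(d@n))[:,None]
def bydepth(inf,uv,dep):
    c,d=rays(inf,uv); return c+d*np.array(dep)[:,None]
def tool():
    o=ctrl.get_obs(); e=np.array(o['eef_rot'])
    return o,np.array(o['ee_pos']),e
E
python3 - <<'E'
from h import *
o=ctrl.get_obs(); print(o)
ims=[]
for n in ['scene','top','wrist']:
    im,d,inf=shot(n); np.savez(f'{n}0.npz',im=im,d=d); cv2.imwrite(f'pics/{n}0.png',im)
    print(n,inf['fx'],inf['cx'],inf['cy'],inf['dist_coeffs'],np.round(inf['world_to_cam'],3).tolist(),(d>0).mean())
E
```

```text
{'time_s': 0.0, 'qpos': array([-1.24860932e+00,  3.00477656e-01,  1.52157671e+00, -5.22278008e-06,
        1.32068220e+00, -6.65942623e-02]), 'joint_vel': array([-0.00223009, -0.00036506,  0.00034102, -0.00020034,  0.00070867,
        0.00088793]), 'tau': array([ 1.36006215e-04, -5.31807232e+01, -3.52738881e+01,  7.08444114e-02,
        2.44263920e-02, -1.16541482e-04]), 'ee_pos': array([ 0.20840097, -0.50871083,  0.20488458]), 'eef_rot': array([-3.14045094e+00, -7.10742917e-05,  3.88782521e-01]), 'force': array([-0.2662297 ,  0.10981426, -0.58188891]), 'moment': array([ 0.00818459, -0.03004018,  0.00169707]), 'grip_force': 0.0, 'grip_width': 0.09383714668171586}
scene 502.02448107112036 327.11788890779803 238.30194115564694 [-0.13782774  0.          0.          0.          0.        ] [[0.843, -0.538, -0.009, -0.473], [-0.249, -0.376, -0.892, 0.253], [0.476, 0.754, -0.451, 1.049], [0.0, 0.0, 0.0, 1.0]] 0.9961881510416667
top 553.7739283476743 319.97495035087866 235.6728385723976 [-0.02086837  0.          0.          0.          0.        ] [[-0.01, -1.0, -0.002, 0.063], [-0.989, 0.01, -0.151, 0.587], [0.151, 0.0, -0.989, 1.515], [0.0, 0.0, 0.0, 1.0]] 0.995986328125
wrist 404.98119068463075 319.8660469413381 241.1087996017261 [0.03253436 0.         0.         0.         0.        ] [[0.379, -0.925, 0.0, -0.549], [-0.898, -0.368, 0.243, -0.025], [-0.224, -0.092, -0.97, 0.388], [0.0, 0.0, 0.0, 1.0]] 0.996044921875
```

View pics/scene0.png

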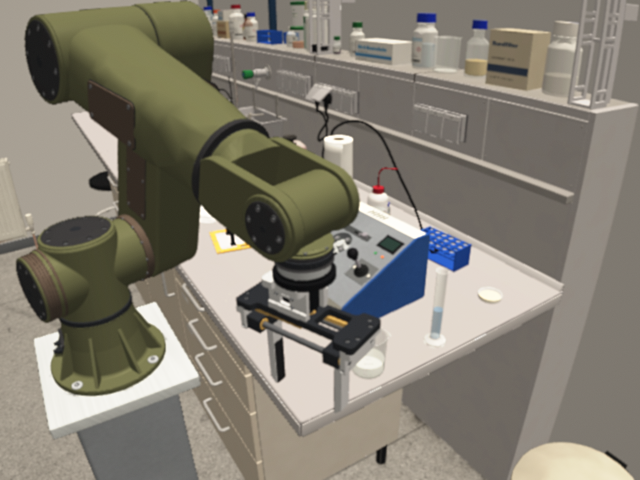

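View pics/top0.png

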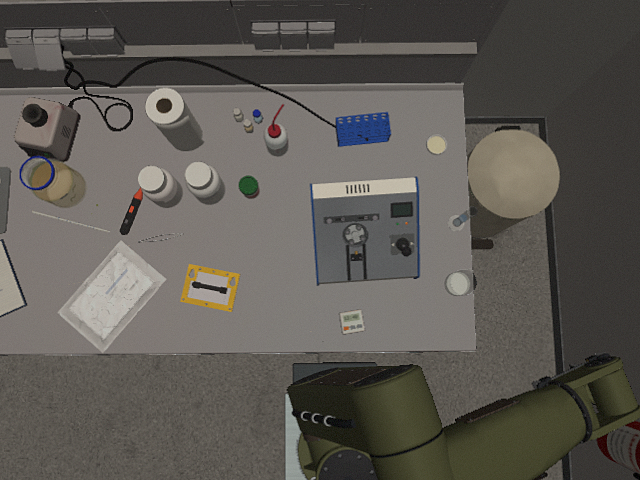

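The scene view shows the pump mid-bench. In the top view the guard is at about (210,287), its handle bar at (210,287), the pump at (365,230) with the knob at (404,246), and the jar at (249,186).

Run:
```python
from h import *
z=np.load('top0.npz'); im=z['im']; d=z['d']; inf=cams.camera_info('top')
hsv=cv2.cvtColor(im,cv2.COLOR_BGR2HSV)
y=cv2.inRange(hsv,(18,120,120),(32,255,255)); y[:, :150]=0;y[:,260:]=0
c=max(cv2.findContours(cv2.morphologyEx(y,cv2.MORPH_CLOSE,np.ones((5,5))),0,1)[0],key=cv2.contourArea)
P=onplane(inf,c[:,0]+0.0,[0,0,.005],[0,0,1])
r=cv2.minAreaRect((P[:,:2]*1000).astype(np.float32)); print('guard',r)
k=cv2.inRange(hsv,(0,0,0),(180,255,70)); k[:, :185]=0;k[:,235:]=0;k[:270]=0;k[305:]=0
ys,xs=np.nonzero(k); Q=onplane(inf,np.c_[xs,ys],[0,0,.046],[0,0,1]); print('handle',cv2.minAreaRect((Q[:,:2]*1000).astype(np.float32)))
# pump: points by depth
ys,xs=np.mgrid[170:290,300:430]; ys=ys.ravel();xs=xs.ravel(); X=bydepth(inf,np.c_[xs,ys],d[ys,xs])
hs=hsv[ys,xs]
blue=(hs[:,0]>95)&(hs[:,0]<125)&(hs[:,1]>120)&(X[:,2]>.05)
for s in (0,1):
    m=blue&((xs<365) if s==0 else (xs>365)); p=X[m]; 
    a=np.polyfit(p[:,0],p[:,1],1); print('cheek',s,m.sum(),a,p.min(0),p.max(0))
deck=(abs(X[:,2]-.178)<.006)&(hs[:,2]>150)&(hs[:,1]<60)
print('deck',deck.sum(),cv2.minAreaRect((onplane(inf,np.c_[xs,ys][deck],[0,0,.178],[0,0,1])[:,:2]*1000).astype(np.float32)),X[deck].mean(0))
f=(X[:,2]>.08)&(X[:,2]<.165)
A=np.c_[X[f][:,:2],np.ones(f.sum())]; w=np.ones(f.sum(),bool)
for _ in range(8):
    s=np.linalg.lstsq(A[w],X[f][w][:,2],rcond=None)[0]; e=A@s-X[f][:,2]; w=abs(e)<.004
print('face',s,'slope',np.degrees(np.arctan(np.hypot(s[0],s[1]))),'yaw',np.degrees(np.arctan2(s[1],s[0])),w.mean())
crop=im[165:295,300:430]; g=im[255:320,170:250]
a=cv2.resize(crop,None,fx=4,fy=4,interpolation=2); b=cv2.resize(g,(280,228),interpolation=2)
o=np.zeros((520,800,3),np.uint8); o[:,:520]=a; o[:228,520:]=b; cv2.imwrite('pics/crop1.png',o)
```

```text
guard ((447.73486328125, 372.3582458496094), (149.63157653808594, 109.92475891113281), 78.18028259277344)
handle ((445.62774658203125, 367.0381164550781), (97.14474487304688, 15.149377822875977), 78.26608276367188)
cheek 0 115 [0.0590576  0.03832712] [0.45229362 0.06585252 0.07475716] [0.70360776 0.08150948 0.18705786]
cheek 1 136 [-0.04192124 -0.17429422] [ 0.35237716 -0.20977408  0.06917796] [0.72001182 0.05667698 1.58581076]
deck 1332 ((692.64697265625, -58.457672119140625), (39.12442398071289, 269.5851745605469), 3.328876256942749) [ 0.69244686 -0.05907756  0.17853983]
face [ 0.48121568  0.0267705  -0.14406366] slope 25.732194813630063 yaw 3.184138835445149 0.6884415035900324
```

View pics/crop1.png

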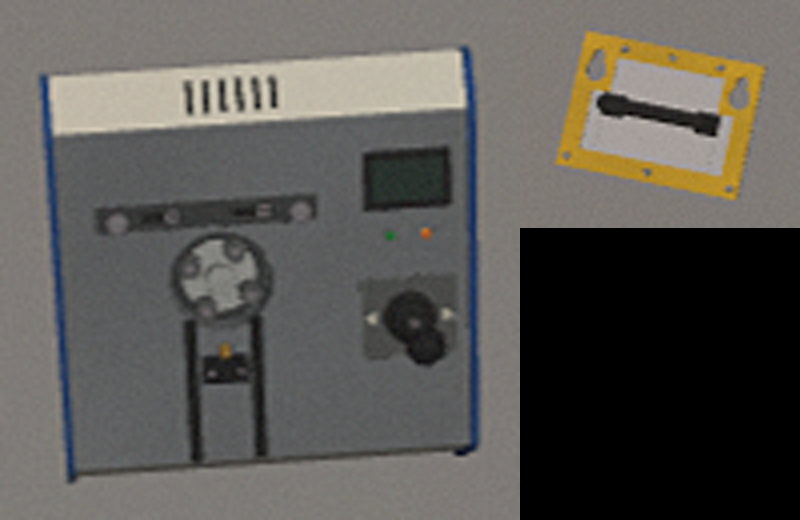

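The crop shows the stud bar with heads at crop (118,222) and (302,210), the switch below the roller head, and the knob at (428,345). The guard lies with its keyholes towards +x. I'll hover over the studs, square to the face, for a close look.

```bash
cat >> h.py <<'E'
s26,c26=np.sin(np.radians(26)),np.cos(np.radians(26))
PO=np.array([.5855,-.0647,0]); PYAW=np.radians(3.3)
def Rp(yaw=None): return R.from_euler('z',PYAW if yaw is None else yaw).as_matrix()
def face_frame(yaw=None):  # columns: left, up-slope, -normal  (tool axes)
    return Rp(yaw)@np.array([[0,c26,s26],[1,0,0],[0,s26,-c26]])
def delta(p,Rt,start=None):
    o,p0,e=tool(); R0=R.from_euler('xyz',e).as_matrix()
    if start is not None: p0,R0=start
    s=R0.T@(np.array(p)-p0)*1000; rv=R.from_matrix(R0.T@Rt).as_rotvec()
    print('shift',np.round(s,1).tolist(),'turn',np.round(rv,4).tolist(),'rows>=',round(max(np.linalg.norm(s)/50,np.degrees(np.linalg.norm(rv))/8.59),1))
E
python3 - <<'E'
from h import *
delta([.55,-.037,.287],face_frame())
E
```

```text
shift [494.9, -307.1, -81.7] turn [-0.3945, 0.2805, -1.2172] rows>= 11.8
```

arm_command(plan=[[[0,0,-50,0,0,0,-1],[50,-31,-90,-0.04,0.03,-0.12,-1],[495,-307,-82,-0.3945,0.2805,-1.2172,-1],[495,-307,-82,-0.3945,0.2805,-1.2172,-1],[495,-307,-82,-0.3945,0.2805,-1.2172,-1],[495,-307,-82,-0.3945,0.2805,-1.2172,-1],[495,-307,-82,-0.3945,0.2805,-1.2172,-1],[495,-307,-82,-0.3945,0.2805,-1.2172,-1],[495,-307,-82,-0.3945,0.2805,-1.2172,-1],[495,-307,-82,-0.3945,0.2805,-1.2172,-1],[495,-307,-82,-0.3945,0.2805,-1.2172,-1],[495,-307,-82,-0.3945,0.2805,-1.2172,-1]]])

```text
time_s: 1.35
ee_pos: [0.5267, -0.0688, 0.2873]
eef_rot: [2.687, 0.001, 1.628]
force: [1.7, -2.1, -0.5]
grip_width: 0.0941
grip_force: 0.0
```

arm_command(plan=[[[0,0,0,0,0,0,-1]]])

```text
time_s: 1.45
ee_pos: [0.5278, -0.0658, 0.2868]
eef_rot: [2.688, 0.0, 1.634]
force: [0.3, -0.0, -0.9]
grip_width: 0.0937
grip_force: 0.0
```

Run:
```python
from h import *
delta([.55,-.037,.287],face_frame())
im,d,inf=shot('wrist'); np.savez('w1.npz',im=im,d=d,inf=inf); cv2.imwrite('pics/w1.png',im)
```

```text
shift [27.3, 21.7, 10.4] turn [0.0, -0.0026, 0.0054] rows>= 0.7
```

View pics/w1.png

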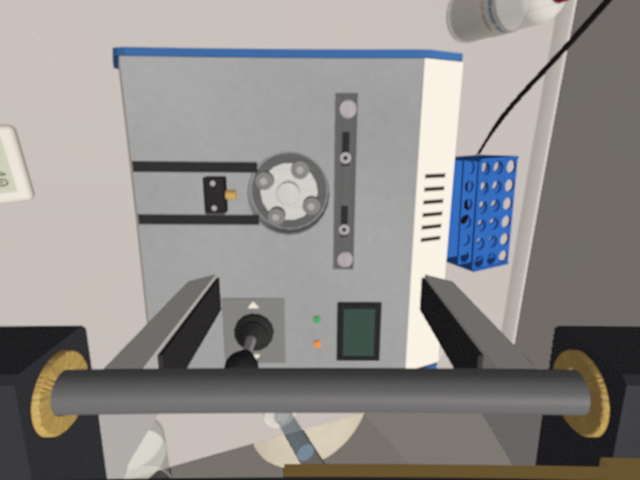

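The wrist view shows the stud heads at about (348,109) and (345,259), the switch plunger at (232,195), the lever base at (253,332), the face's front edge at x≈120–150 and its deck edge at x≈425.

Run:
```python
from h import *
z=np.load('w1.npz',allow_pickle=True); im=z['im']; inf=z['inf'].item(); g=cv2.cvtColor(im,6).astype(float)
hsv=cv2.cvtColor(im,cv2.COLOR_BGR2HSV)
# stud heads: bright blobs near
U=[]
for (u,v) in [(348,109),(345,259)]:
    sub=im[v-14:v+15,u-14:u+15]; gg=cv2.GaussianBlur(cv2.cvtColor(sub,6),(3,3),0)
    t,b=cv2.threshold(gg,0,255,cv2.THRESH_OTSU); n,l,st,ce=cv2.connectedComponentsWithStats(b)
    k=l[14,14]; U.append(ce[k]+[u-14,v-14]); print('stud',U[-1],st[k],t)
def edgeX(rows,lo,hi,sg): # strongest gradient along row
    out=[]
    for r in rows:
        gr=np.gradient(cv2.GaussianBlur(g[r-1:r+2],(5,3),0)[1])[lo:hi]*sg; out.append((lo+gr.argmax(),r))
    return out
front=edgeX(range(75,260,6),105,160,-1); deck=edgeX(range(75,270,6),405,440,1)
yb=[]
for c in range(150,400,8):
    col=np.nonzero(cv2.inRange(hsv[30:80,c:c+1],(95,120,50),(125,255,255))[:,0])[0]+30; yb.append((c,col.min(),col.max()))
yb=np.array(yb)
Fx=face_frame(); ff=PO+Rp()@np.array([-.125,0,.075]); n=-Fx[:,2]
def face(uv,h): # -> (left, upslope) mm
    X=onplane(inf,uv,ff+n*h,n); return (X-ff)@Fx[:,:2]*1000
f=face(front,0); dk=face(deck,0); print('front ups',np.polyfit(f[:,0],f[:,1],1),'deck',np.polyfit(dk[:,0],dk[:,1],1))
print(np.std(f[:,1]),np.std(dk[:,1]))
o=face(yb[:,:2],.003); i=face(yb[:,[0,2]]+[0,1],.003); print('cheek outer',np.polyfit(o[:,1],o[:,0],1),'inner',np.polyfit(i[:,1],i[:,0],1))
print('studs',face(U,.0142)); print('lever base',face([(253,332)],.0),'plunger',face([(232,195)],.007))
print('tip white tri',face([(252,305)],0))
d=z['d']; ys,xs=np.mgrid[70:280:3,160:410:3]; ys=ys.ravel();xs=xs.ravel(); X=bydepth(inf,np.c_[xs,ys],d[ys,xs]); h=(X-ff)@n*1000
print('face height',np.median(h),np.percentile(h,[25,75]))
A=np.c_[X[:,:2],np.ones(len(X))]; w=abs(h-np.median(h))<3
for _ in range(8):
    s=np.linalg.lstsq(A[w],X[w][:,2],rcond=None)[0]; w=abs(A@s-X[:,2])<.002
print(s,np.degrees(np.arctan(np.hypot(*s[:2]))),np.degrees(np.arctan2(s[1],s[0])))
```

```text
stud [352.40100251 108.76691729] [  6   0  23  29 399] 137.0
stud [346.94413408 261.46182495] [  0   0  29  29 537] 136.0
front ups [-0.00403994 -3.37260793] deck [-3.19556407e-02  2.35119088e+02]
0.6015239244564955 5.288431018683824
cheek outer [1.84832027e-03 1.38407183e+02] inner [3.08773713e-03 1.33685635e+02]
studs [[ 96.12835127 176.7369233 ]
 [-25.30052627 175.34118994]]
lever base [[-97.06771585  92.23086293]] plunger [[28.84775847 80.34342761]]
tip white tri [[-70.74621033  92.17378901]]
face height -0.8200227616198434 [-1.4635537  -0.22922803]
[ 0.4887688   0.02723543 -0.14921802] 26.08299738339782 3.1893669477938977
```

Run:
```python
from h import *
import h
z=np.load('w1.npz',allow_pickle=True); im=z['im']; inf=z['inf'].item(); g=cv2.cvtColor(im,6)
for (u,v) in [(348,109),(345,259)]:
    print(g[v,u-14:u+15].tolist()); print(g[v-14:v+15,u].tolist())
h.PYAW=np.radians(3.19)
Fx=face_frame(); ff=PO+Rp()@np.array([-.125,0,.075]); n=-Fx[:,2]; ff=ff-n*.0008
def face(uv,hh): 
    X=onplane(inf,uv,ff+n*hh,n); return (X-ff)@Fx[:,:2]*1000
U=[]
for (u,v) in [(348,109),(345,259)]:
    big=cv2.resize(g[v-16:v+17,u-16:u+17],None,fx=8,fy=8,interpolation=cv2.INTER_CUBIC)
    c=cv2.HoughCircles(big,cv2.HOUGH_GRADIENT_ALT,1.5,60,param1=150,param2=.4,minRadius=45,maxRadius=100)
    if c is None: print('none'); continue
    for q in c[0][:3]: uv=(q[:2]+.5)/8-.5+[u-16,v-16]; print(uv,q[2]/8,face([uv],.0142))
for r in (80,150,230): print(r,g[r,405:440].tolist())
```

```text
[143, 122, 104, 101, 111, 133, 162, 176, 177, 177, 176, 175, 174, 172, 176, 178, 177, 180, 178, 176, 177, 169, 150, 143, 153, 159, 161, 161, 161]
[103, 101, 103, 106, 122, 147, 166, 175, 176, 177, 174, 175, 176, 175, 176, 174, 176, 175, 175, 176, 174, 168, 154, 129, 111, 101, 100, 103, 101]
[164, 152, 131, 110, 102, 114, 141, 166, 173, 172, 171, 171, 169, 168, 170, 173, 176, 173, 174, 175, 171, 156, 147, 156, 164, 166, 167, 167, 167]
[105, 105, 103, 102, 98, 103, 121, 143, 160, 170, 171, 171, 170, 171, 170, 170, 170, 171, 170, 171, 167, 151, 128, 120, 141, 159, 164, 166, 164]
none
none
80 [162, 163, 163, 163, 162, 165, 164, 163, 164, 164, 163, 162, 162, 161, 162, 161, 162, 173, 207, 234, 244, 243, 243, 243, 243, 243, 243, 243, 243, 243, 243, 243, 243, 243, 244]
150 [159, 159, 159, 161, 159, 158, 160, 158, 160, 158, 158, 156, 166, 194, 226, 240, 244, 243, 244, 244, 243, 243, 244, 243, 243, 243, 243, 243, 243, 243, 243, 243, 243, 244, 244]
230 [164, 163, 164, 165, 163, 163, 162, 171, 197, 226, 242, 244, 244, 244, 243, 237, 228, 223, 224, 229, 231, 234, 236, 238, 239, 240, 241, 242, 242, 243, 243, 243, 244, 244, 244]
```

Run:
```python
from h import *
import h
z=np.load('w1.npz',allow_pickle=True); inf=z['inf'].item()
h.PYAW=np.radians(3.19)
Fx=face_frame(); ff=PO+Rp()@np.array([-.125,0,.075]); n=-Fx[:,2]; ff=ff-n*.0008
def face(uv,hh): 
    X=onplane(inf,uv,ff+n*hh,n); return np.round((X-ff)@Fx[:,:2]*1000,2).tolist()
print('studs',face([(347.7,108.75),(344.9,259.4)],.0142))
print('deck',face([(423,80),(418.7,150),(413.7,230)],0))
print('lever',face([(253,332)],0),'plunger tip',face([(237,195)],.007))
```

```text
studs [[96.23, 173.05], [-23.7, 173.69]]
deck [[118.81, 232.28], [65.63, 232.72], [-1.17, 233.0]]
lever [[-97.51, 92.27]] plunger tip [[28.67, 84.21]]
```

Stud spacing comes out at 119.9 mm, which matches the 120 mm given. Pump yaw is about 3.48° and the bar is roughly 8 mm to the left. Next I go above the guard.

```bash
cat >> h.py <<'E'
_F=face_frame(np.radians(3.19)); _f=PO+Rp(np.radians(3.19))@np.array([-.125,0,.075])+_F[:,2]*.0008
S=_f+_F[:,0]*.03627+_F[:,1]*.1734      # stud-feet middle, world
FF=face_frame(np.radians(3.48))        # tool axes: left, up-slope, into face
def flat(yaw): # tool down, tool y = guard x
    c,s=np.cos(yaw),np.sin(yaw); return np.array([[-s,c,0],[c,s,0],[0,0,-1.]])
E
python3 - <<'E'
from h import *
print(S)
delta([.448,.372,.20],flat(np.radians(-11.8)))
E
```

```text
[ 0.61463491 -0.02674992  0.15029452]
shift [444.0, -83.8, 55.4] turn [0.4505, -0.0604, 0.2639] rows>= 9.1
```

arm_command(plan=[[[50,-9,0,0.05,-0.006,0.03,-1],[100,-19,0,0.1,-0.013,0.06,-1],[150,-28,5,0.15,-0.02,0.09,-1],[444,-84,55,0.4505,-0.0604,0.2639,-1],[444,-84,55,0.4505,-0.0604,0.2639,-1],[444,-84,55,0.4505,-0.0604,0.2639,-1],[444,-84,55,0.4505,-0.0604,0.2639,-1],[444,-84,55,0.4505,-0.0604,0.2639,-1],[444,-84,55,0.4505,-0.0604,0.2639,-1],[444,-84,55,0.4505,-0.0604,0.2639,-1],[444,-84,55,0.4505,-0.0604,0.2639,-1],[444,-84,55,0.4505,-0.0604,0.2639,-1]]])

```text
time_s: 2.7
ee_pos: [0.45, 0.3681, 0.2009]
eef_rot: [3.141, 0.0, 1.358]
force: [-0.1, 0.1, 0.3]
grip_width: 0.094
grip_force: 0.0
```

Run:
```python
from h import *
im,d,inf=shot('wrist'); np.savez('w2.npz',im=im,d=d,inf=inf); cv2.imwrite('pics/w2.png',im)
hsv=cv2.cvtColor(im,cv2.COLOR_BGR2HSV)
y=cv2.inRange(hsv,(18,120,120),(32,255,255))
c=max(cv2.findContours(cv2.morphologyEx(y,cv2.MORPH_CLOSE,np.ones((5,5))),0,1)[0],key=cv2.contourArea)
P=onplane(inf,c[:,0],[0,0,.005],[0,0,1]); print('guard',cv2.minAreaRect((P[:,:2]*1000).astype(np.float32)))
delta([.448,.372,.20],flat(np.radians(-11.8)))
```

```text
guard ((444.8199768066406, 372.72723388671875), (148.7616424560547, 108.86434936523438), 78.28567504882812)
shift [3.4, -2.9, 1.2] turn [0.0014, -0.0004, -0.0069] rows>= 0.1
```

View pics/w2.png

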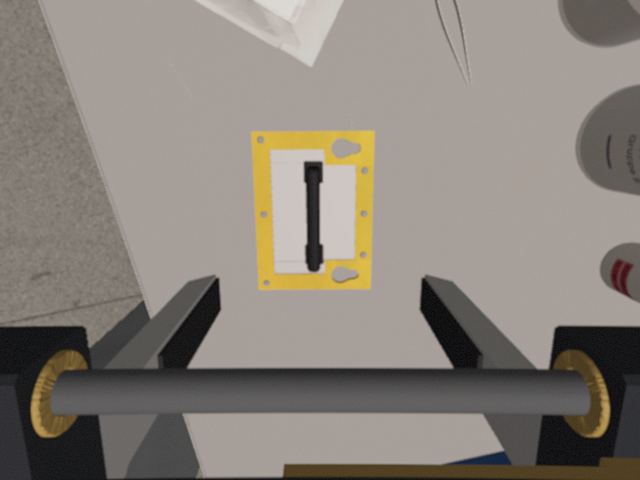

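The guard is seen squarely at (313,210) with the handle bar intact and the keyholes on the right (upper) side. I grip it on the bar.

Run:
```python
from h import *
delta([.4448,.3727,.017],flat(np.radians(-11.71)))
```

```text
shift [3.4, -6.4, 184.2] turn [0.0014, -0.0004, -0.0085] rows>= 3.7
```

arm_command(plan=[[[3,-6,40,0.0014,0,-0.0085,-1],[3.4,-6.4,80,0.0014,0,-0.0085,-1],[3.4,-6.4,120,0.0014,0,-0.0085,-1],[3.4,-6.4,150,0.0014,0,-0.0085,-1],[3.4,-6.4,170,0.0014,0,-0.0085,-1],[3.4,-6.4,180,0.0014,0,-0.0085,-1],[3.4,-6.4,184.2,0.0014,0,-0.0085,-1],[3.4,-6.4,184.2,0.0014,0,-0.0085,-1],[3.4,-6.4,184.2,0.0014,0,-0.0085,0.5],[3.4,-6.4,184.2,0.0014,0,-0.0085,1],[3.4,-6.4,184.2,0.0014,0,-0.0085,1],[3.4,-6.4,184.2,0.0014,0,-0.0085,1]]], squeeze=35)

```text
time_s: 3.95
ee_pos: [0.4439, 0.3745, 0.0167]
eef_rot: [-3.142, -0.0, 1.369]
force: [0.1, 0.2, 0.1]
grip_width: 0.0653
grip_force: 0.0
```

arm_command(plan=[[[0,0,0,0,0,0,1],[0,0,0,0,0,0,1],[0,0,0,0,0,0,1],[0,0,0,0,0,0,1],[0,0,0,0,0,0,1]]])

```text
time_s: 4.45
ee_pos: [0.4439, 0.3743, 0.0163]
eef_rot: [-3.141, 0.0, 1.368]
force: [0.4, -0.5, 0.4]
grip_width: 0.0253
grip_force: 0.0
```

arm_command(plan=[[[0,0,0,0,0,0,1],[0,0,0,0,0,0,1],[0,0,0,0,0,0,1],[0,0,0,0,0,0,1],[0,0,0,0,0,0,1],[0,0,0,0,0,0,1]]])

```text
time_s: 5.05
ee_pos: [0.444, 0.3743, 0.0164]
eef_rot: [-3.141, -0.0, 1.368]
force: [1.7, -0.3, -0.8]
grip_width: 0.012
grip_force: 35.0
```

arm_command(plan=[[[0,0,-5,0,0,0,1],[0,0,-20,0,0,0,1],[0,0,-50,0,0,0,1],[0,0,-90,0,0,0,1],[0,0,-140,0,0,0,1],[0,0,-190,0,0,0,1],[0,0,-230,0,0,0,1],[0,0,-250,0,0,0,1],[0,0,-250,0,0,0,1]]])

```text
time_s: 5.95
ee_pos: [0.4443, 0.3747, 0.2704]
eef_rot: [3.138, -0.004, 1.369]
force: [0.6, 0.5, -3.3]
grip_width: 0.0119
grip_force: 35.0
```

Run:
```python
from h import *
im,d,inf=shot('wrist'); np.savez('w3.npz',im=im,d=d,inf=inf); cv2.imwrite('pics/w3.png',im)
o,p,e=tool(); print(o['force'],o['moment'],o['grip_width'],p,e)
delta(S-FF[:,2]*.06,FF)
```

```text
[ 0.62784696 -0.09142389 -4.07833061] [-0.09896883 -0.05157827  0.01576293] 0.012086542119169477 [0.44386803 0.37435174 0.26752883] [ 3.14074135e+00 -1.52577951e-03  1.36850032e+00]
shift [-365.5, 222.4, 62.9] turn [-0.4501, 0.0583, -0.2588] rows>= 8.7
```

View pics/w3.png

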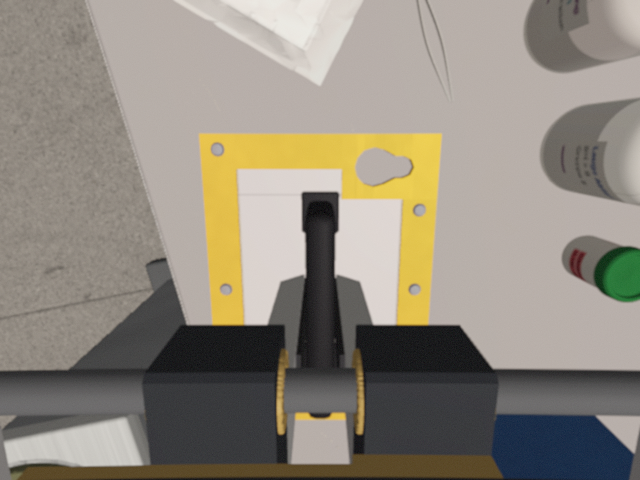

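The held guard is visible, with the left keyhole mouth at (375,167), the slot end at about (403,167) and the left edge at v≈133. I measure the guard in the tool frame.

Run:
```python
from h import *
z=np.load('w3.npz',allow_pickle=True); im=z['im'];d=z['d']; inf=z['inf'].item()
p=np.array([0.44386803,0.37435174,0.26752883]); R0=R.from_euler('xyz',[3.14074135,-1.52577951e-03,1.36850032]).as_matrix()
hsv=cv2.cvtColor(im,cv2.COLOR_BGR2HSV)
y=cv2.inRange(hsv,(18,120,120),(32,255,255)); 
ys,xs=np.nonzero(cv2.erode(y,np.ones((5,5)))[:330]); X=(bydepth(inf,np.c_[xs,ys],d[ys,xs])-p)@R0
s=np.linalg.lstsq(np.c_[X[:,:2],np.ones(len(X))],X[:,2],rcond=None)[0]; print('plate z=',s,np.median(X[:,2]))
hh=.012
def T(uv): return (onplane(inf,uv,p+R0[:,2]*hh,R0[:,2])-p)@R0*1000
# hole contours
cs,hi=cv2.findContours(y,cv2.RETR_CCOMP,cv2.CHAIN_APPROX_NONE)
for c,h in zip(cs,hi[0]):
    a=cv2.contourArea(c)
    if a>40:
        q=T(c[:,0]); print('outer' if h[3]<0 else 'hole',a,c[:,0].min(0),c[:,0].max(0),'tool min',q.min(0).round(1)[:2],'max',q.max(0).round(1)[:2],'circ',cv2.minEnclosingCircle(q[:,:2].astype(np.float32)))
# edges
top=T([(u,np.nonzero(y[:,u])[0].min()-.5) for u in range(215,430,10)]); print('left edge',np.polyfit(top[:,1],top[:,0],1))
rt=T([(np.nonzero(y[v])[0].max()+.5,v) for v in range(145,320,10)]); print('upper edge',np.polyfit(rt[:,0],rt[:,1],1))
lf=T([(np.nonzero(y[v])[0].min()-.5,v) for v in range(145,320,10)]); print('lower edge',np.polyfit(lf[:,0],lf[:,1],1))
```

```text
plate z= [-0.03024167 -0.0038804   0.01057136] 0.010042487089949929
outer 161.0 [295 413] [345 419] tool min [-77.1 -13.5] max [-73.4  13.7] circ ((-75.46560668945312, 0.10792116075754166), 13.682506561279297)
outer 315.0 [356 366] [363 434] tool min [-86.6  19.8] max [-45.1  23.7] circ ((-65.83078002929688, 21.433902740478516), 20.75657844543457)
outer 416.5 [276 363] [287 434] tool min [-86.5 -23.9] max [-43.3 -17.3] circ ((-64.8644027709961, -20.42630386352539), 21.69292449951172)
hole 44.0 [276 400] [281 413] tool min [-73.3 -23.8] max [-65.3 -21. ] circ ((-69.3160171508789, -22.3121337890625), 3.9974365234375)
outer 19752.5 [199 134] [440 325] tool min [-21.6 -55.4] max [73.6 55.4] circ ((25.85846710205078, 0.050274331122636795), 72.73271942138672)
hole 134.5 [408 283] [421 296] tool min [-5.7 44.4] max [ 1.3 51. ] circ ((-2.0770156383514404, 47.67591857910156), 3.636627674102783)
hole 132.5 [219 283] [232 295] tool min [ -5.  -50.8] max [  1.4 -44.2] circ ((-2.060245990753174, -47.313297271728516), 3.6477179527282715)
hole 152.5 [412 203] [426 217] tool min [34.9 44.2] max [41.7 51. ] circ ((38.41544723510742, 47.635414123535156), 3.5658226013183594)
hole 1649.0 [354 146] [413 186] tool min [49.9 15.9] max [68.3 43.5] circ ((59.02294921875, 29.686813354492188), 13.859723091125488)
hole 171.0 [210 141] [224 157] tool min [ 63.2 -50.8] max [ 70.4 -44.2] circ ((66.8086166381836, -47.505863189697266), 3.596714735031128)
left edge [4.88819242e-04 7.38014295e+01]
upper edge [3.29569800e-03 5.52421848e+01]
lower edge [-2.23553706e-03 -5.51959710e+01]
```

Run:
```python
from h import *
z=np.load('w2.npz',allow_pickle=True); im=z['im'];d=z['d']; inf=z['inf'].item()
hsv=cv2.cvtColor(im,cv2.COLOR_BGR2HSV); y=cv2.inRange(hsv,(18,120,120),(32,255,255))
ys,xs=np.nonzero(cv2.erode(y,np.ones((3,3)))[:330]); X=bydepth(inf,np.c_[xs,ys],d[ys,xs]); R0=flat(np.radians(-11.71)); Y=(X-[.4448,.3727,0])@R0
print('plate flat on bench',np.linalg.lstsq(np.c_[Y[:,:2],np.ones(len(X))],Y[:,2],rcond=None)[0])
Rt=FF@R.from_rotvec([0,-.015,0]).as_matrix()
go=S-FF[:,1]*.025    # guard origin (underside) when mouths are over the studs
for lift in (.060,.028):
    # TCP = guard origin + 17 mm out, + 1.1 mm left
    t=go-FF[:,2]*(lift+.0165)+FF[:,0]*.0011
    print(lift,t); delta(t,Rt)
```

```text
plate flat on bench [-0.03339327 -0.00784075 -0.00472786]
0.06 [ 0.55866617 -0.02905147  0.20809299]
shift [-372.2, 193.5, 59.0] turn [-0.452, 0.0436, -0.2554] rows>= 8.5
0.028 [ 0.57266818 -0.02819998  0.17933158]
shift [-368.6, 207.0, 87.8] turn [-0.452, 0.0436, -0.2554] rows>= 8.6
```

arm_command(plan=[[[-40,18,0,-0.04,0.005,-0.025,1],[-85,38,0,-0.1,0.013,-0.058,1],[-130,58,0,-0.16,0.02,-0.09,1],[-175,78,0,-0.22,0.028,-0.125,1],[-220,98,1,-0.28,0.036,-0.16,1],[-265,118,2,-0.34,0.044,-0.195,1],[-310,137,3,-0.4,0.052,-0.23,1],[-350,155,4,-0.44,0.057,-0.25,1],[-372,165,5,-0.45,0.0583,-0.2588,1],[-379,168,5,-0.45,0.0583,-0.2588,1],[-379,168,5,-0.45,0.0583,-0.2588,1],[-379,168,5,-0.45,0.0583,-0.2588,1]]])

```text
time_s: 7.2
ee_pos: [0.532, -0.0298, 0.2605]
eef_rot: [2.691, 0.001, 1.632]
force: [-0.6, 0.1, -3.5]
grip_width: 0.0119
grip_force: 35.0
```

```bash
cat >> h.py <<'E'
def fpos(): # guard origin error in face frame: left, up-slope (mm, relative to mouths-over-studs), underside height above face
    o,p,e=tool(); R0=R.from_euler('xyz',e).as_matrix()
    g=p+R0[:,2]*.0165-R0[:,0]*.0011
    q=(g-S)@FF*1000; print('left %.2f ups %.2f height %.2f'%(q[0],q[1]+25,-q[2]),'rot',np.round(R.from_matrix(R0.T@FF).as_rotvec(),4),'F(tool)',np.round(R0.T@o['force'],1),'M(tool)',np.round(R0.T@o['moment'],2),'t',round(o['time_s'],2),'gw',round(o['grip_width'],4),o['grip_force'])
    return q
E
python3 - <<'E'
from h import *
fpos()
t=S-FF[:,1]*.025-FF[:,2]*(.030+.0165)+FF[:,0]*.0011; delta(t,FF)
E
```

```text
left 0.91 ups -1.05 height 118.81 rot [-0.0035  0.0004  0.0005] F(tool) [ 0.1 -2.1  2.9] M(tool) [ 0.42 -0.02 -0.  ] t 7.2 gw 0.0119 34.999319314956665
shift [-0.9, 1.3, 88.8] turn [-0.0035, 0.0004, 0.0005] rows>= 1.8
```

arm_command(plan=[[[-0.9,1.3,30,-0.0035,0.0004,0.0005,1],[-0.9,1.3,60,-0.0035,0.0004,0.0005,1],[-0.9,1.3,80,-0.0035,0.0004,0.0005,1],[-0.9,1.3,89,-0.0035,0.0004,0.0005,1],[-0.9,1.3,89,-0.0035,0.0004,0.0005,1],[-0.9,1.3,89,-0.0035,0.0004,0.0005,1]]])

```text
time_s: 7.8
ee_pos: [0.5724, -0.0287, 0.1827]
eef_rot: [2.685, 0.001, 1.632]
force: [0.8, -0.2, -3.6]
grip_width: 0.0118
grip_force: 35.0
```

Run:
```python
from h import *
fpos()
im,d,inf=shot('wrist'); np.savez('w4.npz',im=im,d=d,inf=inf); 
im2,d2,inf2=shot('scene')
o=np.zeros((480,800,3),np.uint8); o[:480,:400]=cv2.resize(im[120:240,330:430],(400,480),interpolation=2)
o[:,400:]=cv2.resize(im2[190:310,270:370],(400,480),interpolation=2); cv2.imwrite('pics/w4.png',o)
t=S-FF[:,1]*.025-FF[:,2]*(.030+.0165)+FF[:,0]*.0011; delta(t,FF)
```

```text
left -0.49 ups 1.28 height 31.11 rot [0.0025 0.0005 0.0008] F(tool) [-0.2 -0.9  3.6] M(tool) [ 0.39 -0.06  0.01] t 7.8 gw 0.0118 34.999220967292786
shift [0.8, -1.5, 1.4] turn [0.0034, 0.0009, 0.0004] rows>= 0.0
```

View pics/w4.png

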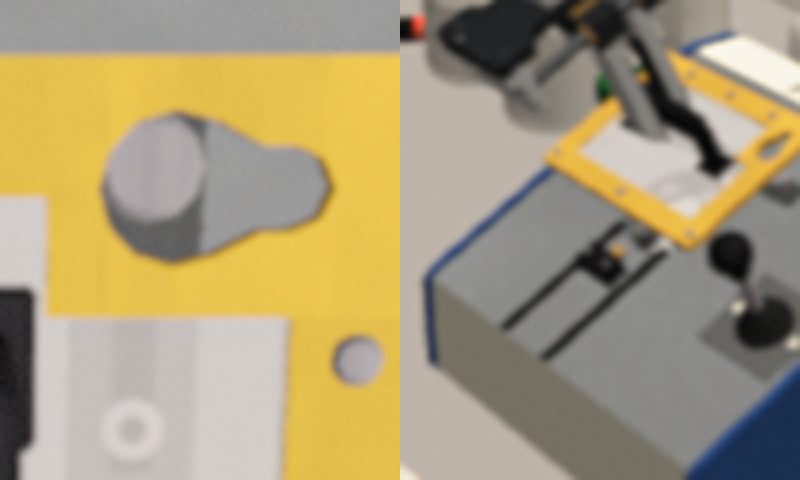

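The view through the left mouth shows the stud head at crop (151,168), i.e. px (367.8,162), against the mouth centre at px (374.5,166.9). The scene crop shows the guard floating above the face. I compute the residual offset by ray casting.

Run:
```python
from h import *
inf=np.load('w4.npz',allow_pickle=True)['inf'].item(); o,p,e=tool(); R0=R.from_euler('xyz',e).as_matrix()
n=-FF[:,2]
m=onplane(inf,[(374.5,166.9)],p+R0[:,2]*.0115,n)[0]; s=onplane(inf,[(367.75,162)],S+n*.0142,n)[0]
print('mouth',(m-S)@FF*1000,'stud',(s-S)@FF*1000,'stud-mouth left/ups mm',((s-m)@FF*1000)[:2])
```

```text
mouth [ 59.28820112   0.3499299  -36.43586259] stud [ 60.298661    -0.16283274 -14.2       ] stud-mouth left/ups mm [ 1.01045988 -0.51276264]
```

arm_command(plan=[[[0.9,-1.0,8,0.003,0.0007,0.0005,1],[0.9,-1.0,13,0.003,0.0007,0.0005,1],[0.9,-1.0,15,0.003,0.0007,0.0005,1],[0.9,-1.0,17,0.003,0.0007,0.0005,1],[0.9,-1.0,18.5,0.003,0.0007,0.0005,1],[0.9,-1.0,19.5,0.003,0.0007,0.0005,1],[0.9,-1.0,19.5,0.003,0.0007,0.0005,1]]])

```text
time_s: 8.6
ee_pos: [0.58, -0.0279, 0.1638]
eef_rot: [2.689, -0.0, 1.631]
force: [-0.2, 0.9, -3.6]
grip_width: 0.0115
grip_force: 35.0
```

Run:
```python
from h import *
fpos()
```

```text
left -0.17 ups -0.26 height 10.79 rot [-0.0014 -0.     -0.0006] F(tool) [ 0.9 -1.7  3.2] M(tool) [ 0.39 -0.01 -0.04] t 8.6 gw 0.0115 34.99920129776001
```

arm_command(plan=[[[0.2,0,2,0,0,0,1],[0.2,0,4,0,0,0,1],[0.2,0,6,0,0,0,1],[0.2,0,7.5,0,0,0,1],[0.2,0,8.5,0,0,0,1],[0.2,0,8.5,0,0,0,1]]])

```text
time_s: 9.2
ee_pos: [0.5837, -0.0275, 0.156]
eef_rot: [2.689, -0.0, 1.631]
force: [1.2, 0.4, -4.3]
grip_width: 0.0117
grip_force: 35.0
```

Run:
```python
from h import *
fpos()
```

```text
left 0.02 ups -0.33 height 2.19 rot [-0.0015 -0.     -0.0006] F(tool) [ 0.3 -0.7  4.4] M(tool) [ 0.46 -0.02 -0.07] t 9.2 gw 0.0117 34.999231696128845
```

arm_command(plan=[[[0,0,0.7,0,0,0,1],[0,0,1.3,0,0,0,1],[0,0,1.8,0,0,0,1],[0,0,1.8,0,0,0,1]]])

```text
time_s: 9.6
ee_pos: [0.5843, -0.0275, 0.1551]
eef_rot: [2.689, -0.0, 1.631]
force: [-10.0, 0.1, 5.1]
grip_width: 0.0119
grip_force: 35.0
```

Run:
```python
from h import *
fpos()
```

```text
left 0.02 ups -0.20 height 1.16 rot [-0.0013  0.0001 -0.0003] F(tool) [ 0.7 -6.7 -8.9] M(tool) [ 1.21  0.04 -0.02] t 9.6 gw 0.0119 35.00203192234039
```

arm_command(plan=[[[0,0,-0.8,0,0,0,1],[0,-1,-0.8,0,0,0,1],[0,-2.5,-0.8,0,0,0,1],[0,-4,-0.8,0,0,0,1],[0,-5.5,-0.8,0,0,0,1],[0,-7,-0.8,0,0,0,1],[0,-7,-0.8,0,0,0,1]]])

```text
time_s: 10.3
ee_pos: [0.5776, -0.0278, 0.1521]
eef_rot: [2.689, -0.0, 1.631]
force: [0.5, -0.4, -3.4]
grip_width: 0.0121
grip_force: 35.0
```

Run:
```python
from h import *
fpos()
```

```text
left 0.05 ups -7.51 height 1.34 rot [-0.0016 -0.     -0.0006] F(tool) [-0.4 -1.   3.2] M(tool) [ 0.41 -0.08 -0.03] t 10.3 gw 0.0121 34.99935686588287
```

arm_command(plan=[[[0,-1.5,0,0,0,0,1],[0,-3,0,0,0,0,1],[0,-4.5,0,0,0,0,1],[0,-5.5,0,0,0,0,1],[0,-6.5,0,0,0,0,1],[0,-6.5,0,0,0,0,1]]])

```text
time_s: 10.9
ee_pos: [0.572, -0.0282, 0.1494]
eef_rot: [2.689, -0.0, 1.631]
force: [0.1, -0.1, -4.3]
grip_width: 0.0117
grip_force: 35.0
```

Run:
```python
from h import *
fpos()
```

```text
left 0.08 ups -13.73 height 1.41 rot [-0.0011  0.     -0.0006] F(tool) [-0.1 -1.8  3.9] M(tool) [ 0.34 -0.01 -0.04] t 10.9 gw 0.0117 34.99918341636658
```

arm_command(plan=[[[0,-0.5,0,0,0,0,1],[0,-1,0,0,0,0,1],[0,-1.5,0,0,0,0,1],[0,-1.5,0,0,0,0,1]]])

```text
time_s: 11.3
ee_pos: [0.5716, -0.0282, 0.1494]
eef_rot: [2.687, -0.0, 1.631]
force: [8.0, 2.6, -4.5]
grip_width: 0.0121
grip_force: 35.0
```

Run:
```python
from h import *
fpos()
```

```text
left 0.08 ups -14.09 height 1.62 rot [ 0.0013  0.0002 -0.0006] F(tool) [2.1 5.3 7.6] M(tool) [-0.98  0.32  0.04] t 11.3 gw 0.0121 34.99824643135071
```

Run:
```python
from h import *
im,d,inf=shot('wrist'); np.savez('w5.npz',im=im,d=d,inf=inf)
o=np.zeros((600,800,3),np.uint8); o[:480,:400]=cv2.resize(im[120:240,330:430],(400,480),interpolation=2)
o[:480,400:]=cv2.resize(im[220:340,130:230],(400,480),interpolation=2); cv2.imwrite('pics/w5.png',o[:480])
```

```text
(no output)
```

View pics/w5.png

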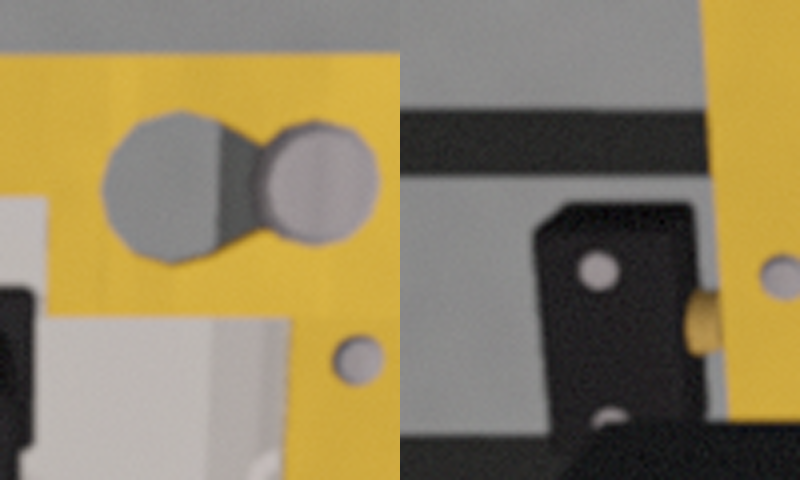

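The left stud head at crop (320,182) sits under the slot end, and the guard's edge is against the brass plunger. I check how far home it is.

Run:
```python
from h import *
inf=np.load('w5.npz',allow_pickle=True)['inf'].item(); o,p,e=tool(); R0=R.from_euler('xyz',e).as_matrix()
n=-R0[:,2]
pl=p+R0[:,2]*.0115
mm=onplane(inf,[(374.5,166.9)],pl,n)[0]
for h in (.0077,.009,):   # head top above plate top
    s=onplane(inf,[(410,165.5)],pl+n*h,n)[0]; print(h,'stud from mouth (left,ups)',((s-mm)@R0*1000)[:2])
fpos()
```

```text
0.0077 stud from mouth (left,ups) [ 1.08595933 14.57800284]
0.009 stud from mouth (left,ups) [ 1.16656322 14.29241045]
left 0.08 ups -14.09 height 1.62 rot [ 0.0012  0.0002 -0.0005] F(tool) [2.9 5.7 7.7] M(tool) [-0.94  0.3  -0.  ] t 11.35 gw 0.0115 34.9981963634491
```

arm_command(plan=[[[0,1.0,0,0,0,0,1],[0.9,1.0,0.3,0,0,0,1],[0.9,0.5,0.3,0,0,0,1],[0.9,0,0.3,0,0,0,1],[0.9,-0.3,0.3,0,0,0,1],[0.9,-0.3,0.3,0,0,0,1]]])

```text
time_s: 11.95
ee_pos: [0.5713, -0.0274, 0.149]
eef_rot: [2.687, 0.0, 1.631]
force: [10.3, 1.0, -4.2]
grip_width: 0.012
grip_force: 35.0
```

Run:
```python
from h import *
fpos()
```

```text
left 0.85 ups -14.44 height 1.30 rot [ 0.0013  0.0004 -0.0006] F(tool) [0.4 7.4 8.3] M(tool) [-1.13 -0.04  0.05] t 11.95 gw 0.012 34.998552203178406
```

arm_command(plan=[[[0,0.3,0,0,0,0,1],[0,0.3,0,0,0,0,0.1],[0,0.3,0,0,0,0,0.1],[0,0.3,0,0,0,0,0.1],[0,0.3,0,0,0,0,0.1],[0,0.3,-5,0,0,0,0.1],[0,0.3,-20,0,0,0,0.1],[0,0.3,-50,0,0,0,0.1],[0,0.3,-95,0,0,0,0.1],[0,0.3,-140,0,0,0,0.1],[0,0.3,-150,0,0,0,0.1],[0,0.3,-150,0,0,0,0.1]]])

```text
time_s: 13.15
ee_pos: [0.5053, -0.0315, 0.2852]
eef_rot: [2.686, 0.001, 1.631]
force: [-0.5, 0.2, -0.1]
grip_width: 0.0424
grip_force: 0.0
```

Run:
```python
from h import *
fpos()
im,d,inf=shot('wrist'); np.savez('w6.npz',im=im,d=d,inf=inf)
cv2.imwrite('pics/w6.png',cv2.resize(im[60:380,100:500],(800,600),interpolation=2)[:, :])
```

```text
left 0.81 ups -14.18 height 152.70 rot [ 0.0021  0.0009 -0.0003] F(tool) [ 0.2 -0.5 -0.1] M(tool) [ 0.13 -0.04  0.02] t 13.15 gw 0.0424 0.0
```

View pics/w6.png

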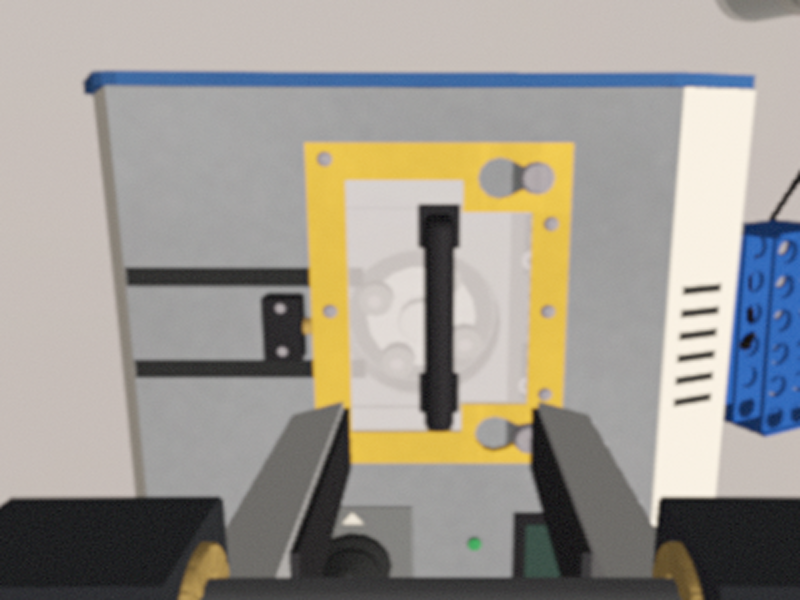

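The guard hangs flat with both stud heads in the slot ends (left head at crop (538,178), right near (524,436)) and its edge on the plunger. I quantify seating and work out the lever move.

Run:
```python
from h import *
z=np.load('w6.npz',allow_pickle=True); im=z['im']; inf=z['inf'].item()
n=-FF[:,2]; f0=S+n*.0013
def F(uv,h): return (onplane(inf,uv,f0+n*h,n)-S)@FF*1000
hsv=cv2.cvtColor(im,cv2.COLOR_BGR2HSV); y=cv2.inRange(hsv,(18,120,120),(32,255,255))
up=F([(np.nonzero(y[v,:420])[0].max()+.5,v) for v in range(142,275,6)],.005); print('upper edge (home: 15)',np.polyfit(up[:,0],up[:,1],1),up[:,1].std())
lo=F([(np.nonzero(y[v,255:])[0].min()+254.5,v) for v in list(range(142,220,6))+list(range(250,270,5))],.005); print('lower edge (home: -95)',np.polyfit(lo[:,0],lo[:,1],1))
lf=F([(u,np.nonzero(y[:,u])[0].min()-.5) for u in range(260,380,8)],.005); print('left edge (75)',np.polyfit(lf[:,1],lf[:,0],1))
print('left head',F([(369,154.9)],.0142),'mouth',F([(349.5,154.4)],.005))
g=im[150:160,355:385].mean(2).mean(0); print(g.round())
# lever
o,p,e=tool()
piv=S-FF[:,1]*.080-FF[:,0]*(.03627+.0973-.0)  # pivot guess from image (left -97.3+... relative to S)
print('pivot',piv,'knob',piv+n*.062, (F([(241,360)],.062)))
```

```text
upper edge (home: 15) [1.47771941e-03 1.40128437e+01] 0.23950944300173607
lower edge (home: -95) [ 2.21157295e-02 -9.49481415e+01]
left edge (75) [-3.80817470e-03  7.48052126e+01]
left head [[ 60.55958254  -0.41854089 -15.5       ]] mouth [[ 60.63139136 -15.33845268  -6.3       ]]
[147. 126. 107.  98.  98. 102. 121. 146. 164. 172. 173. 173. 172. 170.
 171. 173. 176. 176. 175. 174. 177. 181. 181. 176. 173. 173. 174. 174.
 174. 175.]
pivot [ 0.55097169 -0.16443817  0.11522483] knob [ 0.5238428  -0.16608794  0.17095006] [[ -93.68038172 -101.06253994  -63.3       ]]
```

Seated: left stud head is 14.9 of 15 mm from the mouth and centred in the slot. Now the lever: shut the fingers and come down between guard and knob.

```bash
cat >> h.py <<'E'
PIV=S-FF[:,1]*.080-FF[:,0]*.13357
def kpos():
    o,p,e=tool(); R0=R.from_euler('xyz',e).as_matrix(); q=(p-PIV)@FF*1000
    print('rel pivot: left %.2f ups %.2f height %.2f'%(q[0],q[1],-q[2]),'F(tool)',np.round(R0.T@o['force'],1),'t',round(o['time_s'],2))
E
python3 - <<'E'
from h import *
kpos()
for h in (.15,.05): delta(PIV+FF[:,0]*.032-FF[:,2]*h,FF)
E
```

```text
rel pivot: left 135.57 ups 39.90 height 167.51 F(tool) [-0.2 -0.   0.6] t 13.2
shift [-103.6, -39.8, 17.6] turn [-0.0007, 0.0003, -0.0006] rows>= 2.2
shift [-103.6, -39.8, 117.6] turn [-0.0007, 0.0003, -0.0006] rows>= 3.2
```

arm_command(plan=[[[-40,-15,0,0,0,0,1],[-80,-31,8,0,0,0,1],[-103.6,-39.8,17.6,0,0,0,1],[-103.6,-39.8,17.6,0,0,0,1],[-103.6,-39.8,17.6,0,0,0,1],[-103.6,-39.8,17.6,0,0,0,1],[-103.6,-39.8,17.6,0,0,0,1],[-103.6,-39.8,17.6,0,0,0,1]]])

```text
time_s: 14.0
ee_pos: [0.4837, -0.1358, 0.2503]
eef_rot: [2.689, -0.0, 1.632]
force: [1.4, 0.8, -0.6]
grip_width: 0.0003
grip_force: 0.0
```

Run:
```python
from h import *
kpos(); print(ctrl.get_obs()['grip_width'])
delta(PIV+FF[:,0]*.032-FF[:,2]*.05,FF)
im,d,inf=shot('wrist'); cv2.imwrite('pics/w7.png',im)
```

```text
rel pivot: left 32.69 ups 0.42 height 150.11 F(tool) [0.7 1.  1.1] t 14.0
0.00028118195124099887
shift [-0.7, -0.3, 100.1] turn [-0.0009, -0.0003, 0.0005] rows>= 2.0
```

View pics/w7.png

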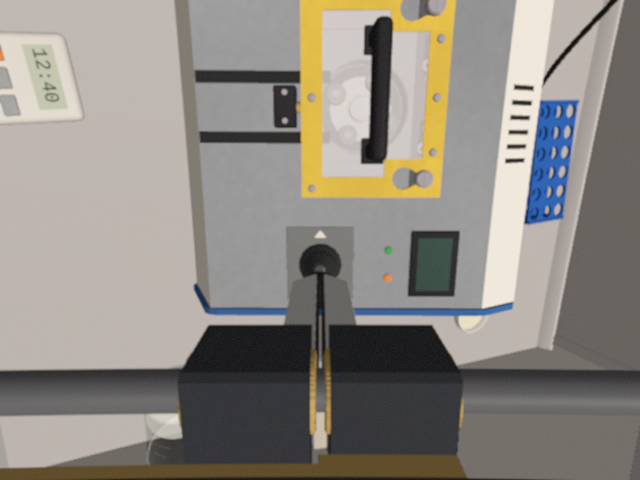

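The picture shows both stud heads in the slot ends (436,6) and (424,178), the lever base at (320,260), and the shut fingers in line with it. I descend beside the knob.

arm_command(plan=[[[0,-0.3,30,0,0,0,1],[0,-0.3,60,0,0,0,1],[0,-0.3,80,0,0,0,1],[0,-0.3,95,0,0,0,1],[0,-0.3,100,0,0,0,1],[0,-0.3,100,0,0,0,1]]])

```text
time_s: 14.65
ee_pos: [0.5268, -0.1335, 0.1598]
eef_rot: [2.69, -0.001, 1.632]
force: [-0.1, -0.4, -0.0]
grip_width: 0.0004
grip_force: 0.0
```

Run:
```python
from h import *
kpos()
```

```text
rel pivot: left 32.34 ups -0.43 height 49.81 F(tool) [-0.4 -0.2 -0. ] t 14.65
```

arm_command(plan=[[[-8,0,0,0,0,0,1],[-14,0,0,0,0,0,1],[-20,0,0,0,0,0,1],[-26,0,0,0,0,0,1],[-31,0,0,0,0,0,1],[-34,0,0,0,0,0,1],[-34,0,0,0,0,0,1]]])

```text
time_s: 15.35
ee_pos: [0.5288, -0.1679, 0.1597]
eef_rot: [2.69, -0.001, 1.631]
force: [2.5, 5.2, -0.4]
grip_width: 0.0003
grip_force: 2.4
```

Run:
```python
from h import *
kpos()
```

```text
rel pivot: left -2.14 ups -0.56 height 49.81 F(tool) [5.  2.4 1.6] t 15.35
```

arm_command(plan=[[[-0.8,0,0,0,0,0,1],[-1.6,0,0,0,0,0,1],[-1.6,0,0,0,0,0,1]]])

```text
time_s: 15.65
ee_pos: [0.5288, -0.1691, 0.1596]
eef_rot: [2.69, -0.001, 1.631]
force: [3.2, 6.5, -2.7]
grip_width: 0.0004
grip_force: 2.8
```

Run:
```python
from h import *
kpos()
im,d,inf=shot('scene'); cv2.imwrite('pics/s8.png',cv2.resize(im[180:330,270:430],(640,600),interpolation=2))
```

```text
rel pivot: left -3.26 ups -0.69 height 49.66 F(tool) [6.3 2.1 4. ] t 15.65
```

View pics/s8.png

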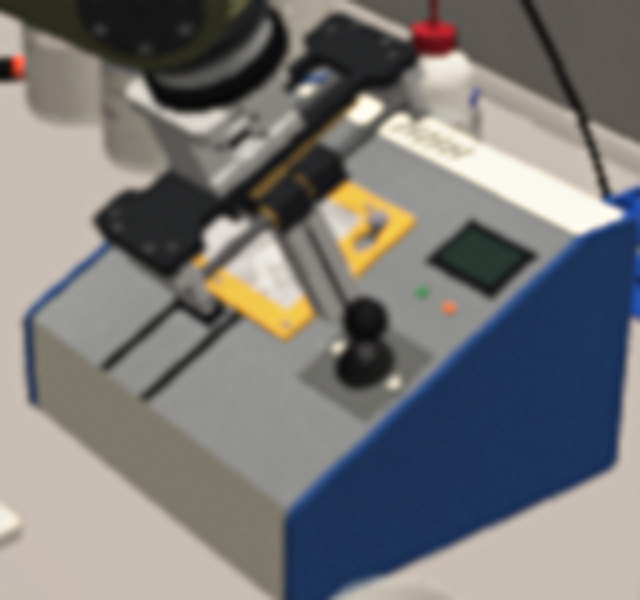

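The lever is tipped to the right with the knob against the fingertips, at about 0.42 rad with the force rising as at the stop. I hold it, then release leftwards and lift clear.

arm_command(plan=[[[0,0,0,0,0,0,1],[0,0,0,0,0,0,1],[0,0,0,0,0,0,1],[0,0,0,0,0,0,1],[0,0,0,0,0,0,1],[0,0,0,0,0,0,1],[0,0,0,0,0,0,1],[0,0,0,0,0,0,1]]])

```text
time_s: 16.5
ee_pos: [0.5288, -0.169, 0.1596]
eef_rot: [2.69, -0.001, 1.631]
force: [3.1, 5.0, -1.8]
grip_width: 0.0005
grip_force: 2.8
```

arm_command(plan=[[[10,0,0,0,0,0,1],[22,0,0,0,0,0,1],[31,0,0,0,0,0,1],[35,0,0,0,0,0,1],[35,0,0,0,0,0,1],[35,0,-30,0,0,0,1],[35,0,-75,0,0,0,1],[35,0,-120,0,0,0,1],[35,0,-150,0,0,0,1],[35,0,-150,0,0,0,1],[35,0,-150,0,0,0,1],[35,0,-150,0,0,0,1]]])

```text
time_s: 17.7
ee_pos: [0.4614, -0.1383, 0.2936]
eef_rot: [2.691, -0.001, 1.631]
force: [0.5, -0.6, 0.4]
grip_width: 0.0003
grip_force: 0.0
```

Run:
```python
from h import *
kpos()
im,d,inf=shot('wrist'); a=im[0:400,150:560]; cv2.imwrite('pics/w9.png',cv2.resize(a,(615,600),interpolation=2))
```

```text
rel pivot: left 31.50 ups -0.78 height 198.80 F(tool) [-0.6  0.6 -0.1] t 17.7
```

View pics/w9.png

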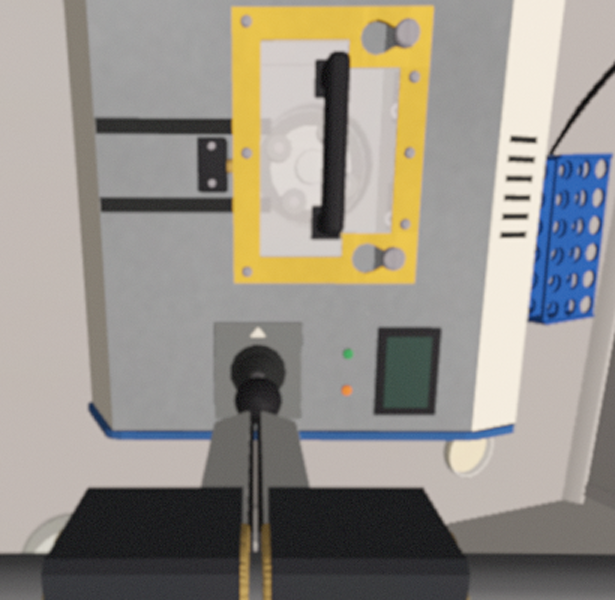

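The lever is back in the middle with the knob at px (322,265), and the guard is still hung on both studs. I refine the knob's rest position to confirm the tip angle before handing in.

Run:
```python
from h import *
inf=cams.camera_info('wrist'); n=-FF[:,2]
q=((onplane(inf,[(322,264.7)],PIV+n*(.062+.0013),n)[0])-PIV)@FF*1000; print('knob rest left/ups',q)
for c in (q[0],0): print(np.arcsin((c+3.2+21)/62))
```

```text
knob rest left/ups [  4.31053929  -0.33975811 -63.3       ]
0.477823352613873
0.40098193955377426
```

```bash
python3 -c "
from station import ctrl
print(ctrl.hand_in())"
```

```text
the job is handed in; nothing more can be done
None
```

The guard hangs on both studs (about 14.9 of 15 mm down the slots, against the switch plunger); the jog lever was then held right (about 0.4–0.45 rad) for about a second and sprang back, and the job is handed in at about 18 s.

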